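Set a block heater's thermostat and hold a sample tube ready over its empty well

TASK

Turn the dial of the block heater to the broad mark on its scale so that it starts to warm, then lift the sample tube out of its rack, carry it upright over the bottles and the tubes already in the block, and bring it over the one empty well. Stop there and finish the program with the tube still held in the gripper: hanging still and upright, centred over that well, its foot about a centimetre above the block and touching nothing, ready to be lowered in. Leave the rack, the bottles, the timer and the other tubes as they stand.

Things in the scene. Friction and masses are not known exactly. Their poses are not given: they have to be found in the camera images.
- block_heater: White flat-topped box, 90 mm (x, front to back) by 170 (y) by 70 high, fixed, turned up to 0.15 rad. Origin: centre of its underside; x points to the back, y to its left. Right half (centre y = -40 mm): heating well with four aluminium inserts, two by two, tops 73 mm above the bench. Left half: control panel, 71 mm above the bench, with the dial (axis at x = 2, y = 45 mm).
- dial (a joint): Thermostat knob on a vertical axis: rad, 0 (end stop) to 4.71, growing clockwise from above; at angle q its pointer stands 135 degrees minus q anticlockwise from the heater's x axis. The broad set mark is at 2.618. Friction 0.04 N m; stays where it is left. Starts 0.5 to 1.5 rad anticlockwise of the mark.
- dial_grip (a point): On the dial's axis, inside its grip bar, 92 mm above the bench; x axis along the bar to the pointer end. The black bar is 10 mm thick, 38 mm long and stands 7 to 31 mm above the panel, on a round skirt 43 mm across and 6.5 mm high: pinch it across its thickness from above. A white line on it is the pointer.
- dial_pointer (a point): Tip of the dial's pointer, 21 mm from the axis, turning with the dial; it is nearest the set mark when the dial is set.
- set_mark (a point): Middle of the broad mark on the scale, 29 mm from the dial's axis. The scale has ten black ticks, 30 degrees apart; the sixth clockwise is the set mark, three times as broad and twice as long as the others.
- sample_tube: The capped tube to carry, the only one in the rack: 98 mm tall, 16 mm across, cap 18 mm across from 84 to 98 mm above its foot, about 20 g. Origin: centre of its foot; z along the tube to the cap. It stands 4 mm above the bench in the middle cell of the rack's front row, cap top 102 mm above the bench.
- tube_rack: Open blue rack, 47 mm (x) by 118 (y) by 58 high, two rows of five square cells 18 mm wide, loose, turned up to 0.25 rad. Origin: centre of its underside. The tube's cell is at x = -11 mm, y = 0 in its frame. The tube must be raised 60 mm straight up to be clear.
- well_mouth (a point): Centre of the mouth of the one empty well, level with the top of its insert, 73 mm above the bench; z up. Round bore, 18 mm across and 50 mm deep, in a 34 mm square aluminium insert; the four wells are 35 mm apart, and which of them is empty changes.
- insert_empty: The 34 mm square aluminium insert, 59 mm high, that holds the empty well; fixed in the heater. Origin: centre of its underside, 59 mm below the well's mouth.
- block_tube_1: Sample tube like the one to be carried, standing loosely in another well; its cap ends 121 mm above the bench. Origin: centre of its foot, 50 mm below the insert's top.
- block_tube_2: Another such tube in the block.
- block_tube_3: Another such tube in the block.
- dropper_bottle_1: Amber dropper bottle, 38 mm across, 91 mm tall, loose, between rack and heater. Origin: centre of its underside.
- dropper_bottle_2: Amber dropper bottle, 38 mm across, 88 mm tall, loose, between rack and heater. Origin: centre of its underside.
- diluent_bottle: White bottle, 54 mm across, 119 mm tall, loose, left of the work. Origin: centre of its underside.
- lab_timer: Small wedge-shaped timer, 42 by 68 mm, 54 mm tall, loose, left of the rack. Origin: centre of its underside.
- microscope_top (a point): Top of the fixed microscope right of the work: keep out of the space within 160 mm of this point in x and 115 mm in y, from the bench up to this point (400 mm above it). Left of the work the incubator's flat door, 630 mm tall, stands at y = 0.396 m from x = 0.34 m on.

How it is judged (in metres and radians):
On the way, in this order (a step that is already met when the one before it is completed fails the run):
1. the dial stands at the broad mark (within 8 degrees) and is at rest (value of joint dial between 2.478 and 2.758 rad and velocity of joint dial between -0.05 and 0.05 rad/s), for 0.3 s.
2. the tube is lifted clear of the rack in the gripper (height (world z) of sample_tube above 0.065 m and contact force between the fingers and sample_tube above 0.5 N), for 0.1 s.
At the end, for the whole second after the job is handed in: The dial is within 8 degrees (0.14 rad) of the broad mark; the tube hangs still in the gripper, its foot 3 to 22 mm above the mouth of the empty well and within 5 mm of its centre line, tilted less than 8 degrees, touching neither block, heater nor other tubes; the other tubes stand in their wells (all of step 1 and contact force between the fingers and sample_tube above 0.5 N and z of sample_tube in the frame of well_mouth between 0.003 and 0.022 m and horizontal distance between sample_tube and well_mouth below 0.005 m and angle between sample_tube's own z axis and vertical below 0.14 rad and linear speed of sample_tube below 0.01 m/s and contact force between sample_tube and block_heater below 0.05 N and contact force between sample_tube and insert_empty below 0.05 N and contact force between sample_tube and block_tube_1 below 0.05 N and contact force between sample_tube and block_tube_2 below 0.05 N and contact force between sample_tube and block_tube_3 below 0.05 N and distance of each of block_tube_1, block_tube_2, block_tube_3 from where it was at the start of the episode below 0.012 m); the arm keeps its last pose, push and grip.
It fails at once if the carried tube is tipped more than 30 degrees (angle between sample_tube's own z axis and vertical above 0.52 rad).
It fails at once if the rack is pushed away (over 15 mm) or tipped (distance of tube_rack from where it was at the start of the episode above 0.015 m or angle between tube_rack's own z axis and vertical above 0.2 rad).
It fails at once if a tube in the block is pulled up, knocked or tilted (distance of any of block_tube_1, block_tube_2, block_tube_3 from where it was at the start of the episode above 0.012 m or angle between any of block_tube_1, block_tube_2, block_tube_3's own z axis and vertical above 0.2 rad).
It fails at once if a bottle or the timer is pushed (over 15 mm) or tipped over (distance of any of dropper_bottle_1, dropper_bottle_2, diluent_bottle, lab_timer from where it was at the start of the episode above 0.015 m or angle between any of dropper_bottle_1, dropper_bottle_2, diluent_bottle, lab_timer's own z axis and vertical above 0.3 rad).
It also fails if it takes over 58 s, if anything falls off the work surface, if the arm or the gripper's body presses on something with over 40 N, if the wrist force passes 120 N, or if a joint passes its speed limit or range.

ROBOT

A 7-joint arm with a two-finger parallel gripper is mounted at the origin on a cart in front of the work surface, level with it; the furniture and walls round the work are solid. World frame = base frame: x ahead of the robot, y to its left, z up, the work surface at z = 0. Lengths are in mm, angles in rad, forces in N, time in s.
With the tool pointing down it reaches from about 400 to 850 mm from the base axis. Payload 4.4 kg.
Tool frame: the origin (TCP) lies at the very end of the fingers, on their centre line; the grasp point (between the pads) lies 19 mm behind it; z points along the fingers, y is the line along which they close (so a half turn about z gives the same grasp; the last joint's range is limited). The gripper opens to 94 mm and grips with 3 to 60 N. Pads are 16 mm wide; open, the fingers measure 119 mm over their backs; the gripper's body (75 mm by 177 mm) begins 78 mm behind the grasp point.
Start: joints at [1.143, 0.628, 0.038, 1.517, -0.027, 0.996, -0.02], TCP at [230.102, -607.924, 205.478] pointing down, gripper open.
Joint ranges: [-3.06, 3.06], [-0.37, 2.12], [-1.25, 1.32], [0.18, 2.47], [-1.1, 4.24], [0.23, 1.98], [-2.94, 2.94]. Speed limits (rad/s): [2.57, 2.57, 3.14, 3.14, 3.14, 3.14, 3.14].

INTERFACE

Orientations are given as a unit quaternion [x, y, z, w].
In Python, from workcell import r gives the robot as it stands. The module is installed in compiled form; this text tells all that it offers.
- The arm moves only by the shell command python3 -m handwheel 'ROWS' [OPENING] [FORCE]. ROWS is JSON, one flat list of numbers, 6 for each row, row after row: the shift along the tool's x, y, z in m, then the turn, a rotation vector about the tool's x, y, z in rad. In form: [x, y, z, rx, ry, rz, x, y, z, rx, ry, rz, ...]. A call has exactly 5 rows; each row is the pose to reach, as a shift and turn from the pose commanded when the call began, along the tool's axes at that moment; what a row does not reach only later rows make up. A row lasts 1/8 s, in which the tool goes at most 62.5 mm and 10.7 degrees, less where a joint would pass 70% of its speed; a pose out of reach is approached as far as the arm can. A call with a gripper value outside its range is refused whole. OPENING is the closure, from 0 (fully open) to 1 (shut), set as the call begins (- or left out, the last holds). The fingers move at their own pace and stop on an object; FORCE is the grip in N (left out, the last holds). Time passes only in rows, so rows that repeat a pose let the fingers close, or fill a call up. It gives the time, the measured TCP pose, the force, the opening and the grip force at its end, in the units of the state.
- r.sense(): the state, without advancing time (a new reading comes with each control period).
- r.snapshot(name): name is "scene" or "side" or "wrist"; returns the picture (400x640x3 uint8, red, green, blue); there is no depth.
- r.camera_params(name): a dict with "camera_matrix" (3x3 intrinsics, pixels), "position" and "rotation" of the camera in the world. Camera axes: x right, y down, z forward; pixel columns grow to the right and rows downward; lengths in mm; the calibration is good to about 2 mm. The wrist camera is an equidistant fisheye: a pixel r from the principal point sees the ray r / f radians off the axis. A picture is of the moment at which its call begins: read the wrist's pose just before it. camera_params takes no time and is no camera call; for the wrist camera it gives the pose at the moment of the call.
- r.hand_in(): hands the job in; it is judged then, once.
Trained networks look in the newest picture that a camera, given by its name, has taken for a name from the list of things; names that differ only in an ending like _2 or _b are one class to them, and where a whole thing is asked for, a point or a joint stands for the part that bears it (a point fixed in the world has none). Each returns a list of dicts, best first, with "conf" (0 to 1); they miss things now and then, are a little off and sometimes report something else, mostly with a low value. They report only what shows in the picture. A call takes as long as a camera call.
- r.boxes_of(camera, thing): "centre" ([x, y, z] in mm, in world coordinates, good to about 4 mm: the middle of the surface that is visible of it).
- r.spot_point(camera, thing): "centre" ([x, y, z] in mm, in world coordinates, good to about 4 mm: a listed point, or the origin of a listed thing).
The state is a dict: "clock": time; "q": joint angles; "qvel": joint speeds; "effort": joint torques, N m; "tcp_pos": TCP position; "tcp_rot": TCP orientation; "wrist_force": force on the tool from outside, world axes, zero at the start; "ft_torque": the same for the moment, N m; "opening": finger opening in mm; "finger_force": force on a finger pad.
Only numpy, scipy, OpenCV 4.12 (cv2) and the standard library are available. Lean on these libraries where they do the work, as an engineer would, in place of code of your own. Each camera call takes 0.05 s, during which the arm holds its last target. There are 200 camera calls.

## Working session

There is one attempt and no reset: what is moved stays moved. The work goes in short steps, Python scripts to look and compute and a shell command to move; the robot and the scene stay as the last step left them, time stands still between calls to the robot, and variables do not carry over. Pictures are saved under pics/ and viewed, at most 10 in all, crops included, and the job is handed in when it is done.

```bash
mkdir -p pics; python3 - <<'E'
from workcell import r
import cv2,numpy as np
np.set_printoptions(precision=3,suppress=True)
s=r.sense();print(s)
for c in("scene","side"):
    im=r.snapshot(c);cv2.imwrite(f"pics/{c}0.png",im[:,:,::-1])
    p=r.camera_params(c);print(c,p)
    for t in("dial_grip","dial_pointer","set_mark","sample_tube","well_mouth","tube_rack","block_heater","block_tube_1","dropper_bottle_1","diluent_bottle","lab_timer","microscope_top"):
        print(t,[(np.round(d["centre"],1).tolist(),round(d["conf"],2)) for d in r.spot_point(c,t)])
print(r.sense()["clock"])
E
```

```text
{'clock': 0.0, 'q': array([ 1.143,  0.629,  0.038,  1.518, -0.027,  0.996, -0.02 ]), 'qvel': array([-0.001,  0.   ,  0.001, -0.002,  0.   ,  0.001, -0.002]), 'effort': array([ -0.   , -54.973,   1.143, -18.663,  -0.052,   0.024,   0.   ]), 'tcp_pos': array([ 229.886, -607.308,  204.588]), 'tcp_rot': array([ 0.984,  0.18 , -0.   , -0.001]), 'wrist_force': array([0.67 , 0.503, 0.211]), 'ft_torque': array([ 0.053, -0.037, -0.055]), 'finger_force': 0.0, 'opening': 93.77232753221625}
scene {'camera_matrix': array([[392.676,   0.   , 318.543],
       [  0.   , 392.676, 204.759],
       [  0.   ,   0.   ,   1.   ]]), 'position': array([ 750.007, -290.722,  945.965]), 'rotation': array([ 0.927,  0.213, -0.065, -0.303])}
dial_grip [([621.7, 269.3, 94.7], 0.58)]
dial_pointer [([638.8, 284.6, 76.0], 0.64)]
set_mark [([647.7, 266.4, 73.5], 0.91)]
sample_tube [([434.6, 215.3, 6.0], 0.52), ([605.0, 205.2, 23.8], 0.39)]
well_mouth [([610.0, 170.5, 71.9], 0.48)]
tube_rack [([448.4, 215.4, -4.5], 0.63)]
block_heater [([644.7, 206.8, 20.0], 0.61), ([619.5, 228.1, 0.7], 0.59)]
block_tube_1 [([641.4, 17
[... 498 characters left out ...]
 'rotation': array([ 0.83 , -0.473,  0.15 , -0.253])}
dial_grip [([605.1, 166.5, 10.7], 0.65), ([616.7, 274.9, 91.8], 0.47)]
dial_pointer [([638.2, 279.6, 78.7], 0.54)]
set_mark [([649.0, 269.8, 72.2], 0.63)]
sample_tube []
well_mouth [([447.4, 218.0, -1.7], 0.65), ([607.3, 168.0, 77.0], 0.53), ([409.6, 340.8, -2.1], 0.37)]
tube_rack [([448.4, 215.1, -1.8], 0.93)]
block_heater [([618.0, 228.3, 2.6], 0.89)]
block_tube_1 [([638.4, 207.8, 21.2], 0.65), ([607.0, 204.5, 22.0], 0.59), ([641.0, 171.7, 20.3], 0.46)]
dropper_bottle_1 [([524.8, 216.2, -0.4], 0.93), ([522.6, 118.7, -0.0], 0.85)]
diluent_bottle [([503.1, 344.8, -0.9], 0.88)]
lab_timer [([409.7, 337.6, -1.0], 0.92)]
microscope_top []
1.3
```

View images.

View pics/scene0.png

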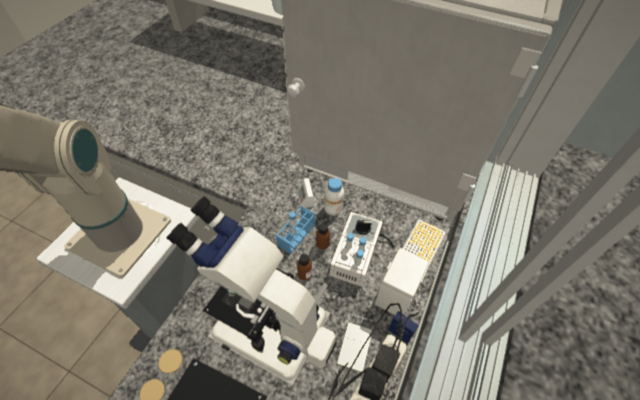

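View pics/side0.png

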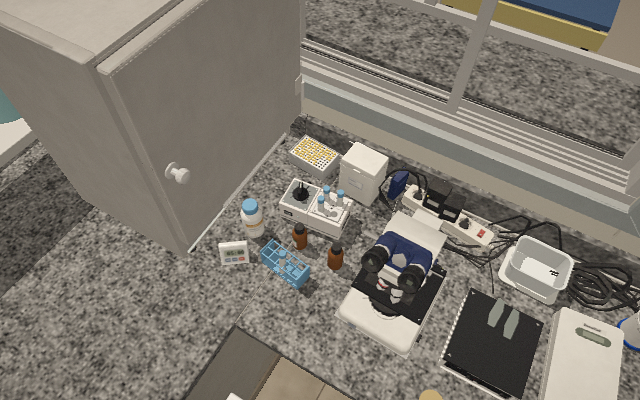

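The scene view shows the rack at about (297,230), the bottles at (323,235) and (304,265), and the heater at (357,248) with its dial at (363,227). The microscope stands between the arm and the work. The side view shows the dial at (301,193), and the empty well is at the front right of the block. First move: rise above the microscope.

```bash
cat > h.py <<'E'
from workcell import r
import numpy as np, cv2
from scipy.spatial.transform import Rotation as R
np.set_printoptions(precision=4,suppress=True)
def go(x,y,z,yaw):
    "rows (m, rad) from measured pose to target mm, tool down, tool x at yaw deg"
    s=r.sense();T=R.from_quat(s["tcp_rot"])
    G=R.from_euler("z",yaw,degrees=True)*R.from_euler("x",180,degrees=True)
    print("tcp",s["tcp_pos"],"yaw",np.degrees(np.arctan2(*T.as_matrix()[[1,0],0])),"t",s["clock"])
    print("row",T.inv().apply(np.array([x,y,z])-s["tcp_pos"])/1e3,(T.inv()*G).as_rotvec())
E
python3 -m handwheel '[0,0,-0.06,0,0,0, 0,0,-0.12,0,0,0, 0,0,-0.18,0,0,0, 0,0,-0.24,0,0,0, 0,0,-0.27,0,0,0]' 0.6
python3 -c "
from h import *
go(540,250,475,27)"
```

```text
clock: 1.92
tcp_pos: [230.2, -608.5, 479.7]
tcp_rot: [0.984, 0.18, 0.001, 0.003]
wrist_force: [1.3, -0.1, 0.5]
opening: 47.3
finger_force: 0.0
tcp [ 230.2185 -608.5053  479.6583] yaw 20.723293024936794 t 1.925
row [ 0.5935 -0.6934  0.0008] [ 0.0057  0.0001 -0.1095]
```

```bash
python3 -m handwheel '[0.04,-0.047,0,0,0,0, 0.08,-0.094,0,0,0,0, 0.12,-0.141,0,0,0,0, 0.16,-0.188,0,0,0,0, 0.2,-0.235,0,0,0,0]'
python3 -m handwheel '[0.04,-0.047,0,0,0,0, 0.08,-0.094,0,0,0,0, 0.12,-0.141,0,0,0,0, 0.16,-0.188,0,0,0,0, 0.2,-0.235,0,0,0,0]'
python3 -c "
from h import *
go(540,250,475,27);print(r.sense()['q'])"
```

```text
clock: 2.55
tcp_pos: [334.4, -315.2, 475.7]
tcp_rot: [0.984, 0.18, 0.0, 0.0]
wrist_force: [0.9, -0.8, 0.4]
opening: 37.4
finger_force: 0.0
clock: 3.18
tcp_pos: [438.1, -24.9, 475.9]
tcp_rot: [0.984, 0.18, 0.001, 0.0]
wrist_force: [1.1, -0.3, -0.1]
opening: 37.5
finger_force: 0.0
tcp [438.1184 -24.945  475.8903] yaw 20.70341624792427 t 3.175
row [ 0.1925 -0.2212  0.0009] [ 0.001  -0.001  -0.1099]
[ 0.298   0.1137 -0.3523  1.5674  0.0399  1.4662 -1.2658]
```

```bash
python3 -m handwheel '[0.04,-0.045,0,0,0,0, 0.08,-0.09,0,0,0,0, 0.12,-0.135,0,0,0,0, 0.16,-0.18,0.03,0,0,-0.05, 0.19,-0.21,0.07,0,0,-0.1]'
python3 -m handwheel '[0,0,0.04,0,0,0, 0,0,0.08,0,0,0, 0,0,0.1,0,0,0, 0,0,0.1,0,0,0, 0,0,0.1,0,0,0]'
cat > look.py <<'E'
from h import *
import sys
def look(name,things):
    p=r.camera_params("wrist");im=r.snapshot("wrist");cv2.imwrite(f"pics/{name}.png",im[:,:,::-1]);print(p)
    for c in("wrist","scene","side"):
        if c!="wrist": r.snapshot(c)
        for t in things: print(c,t,[(np.round(d["centre"],1).tolist(),round(d["conf"],2)) for d in r.spot_point(c,t) if d["conf"]>.4])
E
python3 -c "
from look import *
look('w1',('dial_grip','dial_pointer','set_mark','sample_tube','well_mouth','insert_empty','tube_rack','block_heater','block_tube_1'))
go(618,272,140,27)"
```

```text
clock: 3.8
tcp_pos: [542.1, 239.4, 405.9]
tcp_rot: [0.973, 0.23, 0.002, -0.001]
wrist_force: [1.2, -0.6, 0.0]
opening: 37.8
finger_force: 0.0
clock: 4.42
tcp_pos: [541.7, 237.0, 306.9]
tcp_rot: [0.973, 0.229, 0.001, -0.0]
wrist_force: [0.4, 0.4, -0.4]
opening: 37.9
finger_force: 0.0
{'camera_matrix': array([[309.7069,   0.    , 320.5499],
       [  0.    , 309.7069, 199.0762],
       [  0.    ,   0.    ,   1.    ]]), 'position': array([609.393 , 269.8376, 486.6635]), 'rotation': array([ 0.8432, -0.5221, -0.0671,  0.1095])}
wrist dial_grip [([619.2, 274.2, 90.7], 0.87), ([651.1, 170.0, 27.8], 0.49)]
wrist dial_pointer [([639.8, 281.9, 82.4], 0.71)]
wrist set_mark [([644.8, 266.8, 73.2], 0.72)]
wrist sample_tube [([439.1, 217.5, 1.6], 0.67)]
wrist well_mouth [([611.0, 166.7, 71.3], 0.82)]
wrist insert_empty [([607.3, 172.3, 8.4], 0.7), ([610.7, 173.0, 73.3], 0.53)]
wrist tube_rack [([444.1, 211.5, 2.1], 0.7)]
wrist block_heater [([618.6, 228.7, -1.9], 0.71)]
wrist block_tube_1 [([643.7, 204.3, 20.1], 0.64), ([651.3, 169.8, 24.5], 0.54), ([604.2, 201.3, 21.4], 0.5)]
scene dial_grip [([6
[... 153 characters left out ...]
cene sample_tube [([435.4, 216.3, 6.1], 0.66)]
scene well_mouth [([609.7, 170.6, 71.3], 0.71)]
scene insert_empty [([607.8, 167.2, 12.8], 0.52)]
scene tube_rack [([449.3, 213.0, -3.8], 0.77)]
scene block_heater [([621.7, 227.2, 0.5], 0.7), ([645.8, 268.1, 73.5], 0.61)]
scene block_tube_1 [([642.3, 167.5, 20.8], 0.68), ([604.0, 201.9, 23.1], 0.66), ([641.1, 208.9, 19.5], 0.6)]
side dial_grip []
side dial_pointer []
side set_mark []
side sample_tube []
side well_mouth []
side insert_empty []
side tube_rack []
side block_heater [([519.9, -29.8, 397.0], 0.47)]
side block_tube_1 []
tcp [541.1022 236.6284 305.7321] yaw 26.459003654179135 t 5.925
row [0.0846 0.0026 0.1657] [-0.      0.     -0.0094]
```

View pics/w1.png

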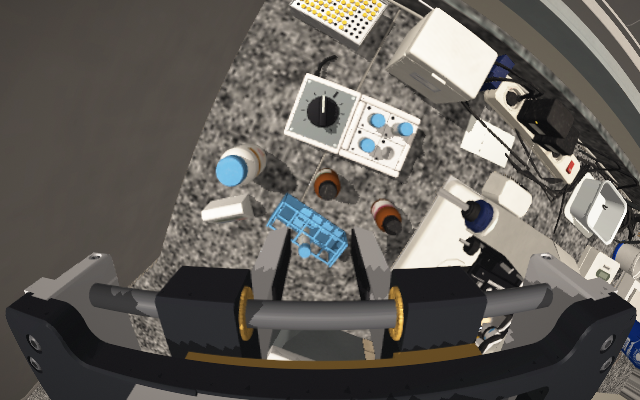

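The wrist view shows the dial at (323,110) with its pointer up the image, the empty well near (387,152), and the tube cap at (305,251) in the rack. I'll refine the heater pose by overlaying a model on a crop.

```bash
cat > ov.py <<'E'
from h import *
import json
p=dict(K=np.array([[309.7069,0,320.5499],[0,309.7069,199.0762],[0,0,1]]),t=np.array([609.393,269.8376,486.6635]),q=[0.8432,-0.5221,-0.0671,0.1095])
def proj(P):
    c=R.from_quat(p["q"]).inv().apply(np.atleast_2d(P)-p["t"])
    return cv2.fisheye.projectPoints(c[:,None,:],np.zeros(3),np.zeros(3),p["K"],np.zeros(4))[0][:,0]
def heater(x,y,yaw,L):
    L=np.atleast_2d(np.array(L,float));return np.c_[R.from_euler("z",yaw,degrees=True).apply(L)]+[x,y,0]
def circ(cx,cy,z,rad): a=np.linspace(0,2*np.pi,40);return np.c_[cx+rad*np.cos(a),cy+rad*np.sin(a),0*a+z]
def crop(name,out,x0,y0,w,h,k,lines):
    im=cv2.resize(cv2.imread(f"pics/{name}.png")[y0:y0+h,x0:x0+w],None,fx=k,fy=k,interpolation=cv2.INTER_CUBIC)
    for P in lines: cv2.polylines(im,[np.int32((proj(P)-[x0,y0]+.5)*k)],False,(0,0,255),1)
    cv2.imwrite(f"pics/{out}.png",im)
if __name__=="__main__":
    H=(619.3,228.1,7.)
    L=[heater(*H,[[-45,-85,70],[45,-85,70],[45,85,70],[-45,85,70],[-45,-85,70]])]
    L+=[heater(*H,circ(sx*17.5,-40+sy*17.5,z,rd)) for sx,sy,z,rd in((-1,-1,73,9),(1,-1,121,9),(1,1,121,9),(-1,1,121,9))]
    L+=[heater(*H,circ(2,45,77.5,21.5)),heater(*H,[[2,45,102],[2+29*np.cos(-.2618),45+29*np.sin(-.2618),71]])]
    rk=lambda x,y,z:np.array([435.5,216,0])+[x,y,z]
    L+=[circ(436,216,102,9)]
    crop("w1","w1c",240,60,200,200,3,L)
E
python3 ov.py
```

```text
(no output)
```

View pics/w1c.png

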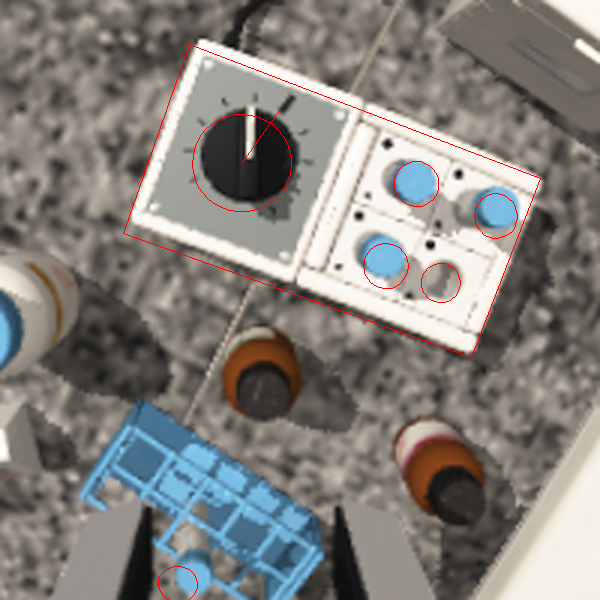

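The overlay sits about 5 px low and left around the dial and matches at the well (441,281). The dial skirt centre shows at about (250,152), and the bar and pointer run straight up the crop. I'll fit the pose properly.

```bash
cat > fit.py <<'E'
from ov import *
from scipy.optimize import least_squares
px=np.array([[198,40],[540,178],[472,354],[130,226],[250,152],[442,281]])/3+[240,60]-.5
L=[[45,85,70],[45,-85,70],[-45,-85,70],[-45,85,70],[2,45,77.5],[-17.5,-57.5,73]]
f=lambda v:(proj(heater(*v[:3],L)+[0,0,v[3]])-px).ravel()
s=least_squares(lambda v:np.r_[f(v),v[3]/10],[619,228,7,0]);print(s.x,s.fun)
def back(u,z):
    g=least_squares(lambda v:(proj([v[0],v[1],z])-(np.array(u)/3+[240,60]-.5)).ravel(),[600,230]);return g.x
H=s.x[:3]
print("dial",heater(*H,[2,45,0]),"well",heater(*H,[-17.5,-57.5,0]))
a,b=back([251,107],102),back([249,157],102);print("pointer",a,b,np.degrees(np.arctan2(*(a-b)[::-1])))
print("skirt",back([250,152],77.5),"wellpx",back([442,281],73),"cap",back([194,570],102))
E
python3 fit.py
```

```text
[622.3266 226.7989   5.9036  -5.7446] [ 0.1721 -0.2785  0.7484 -0.0744 -0.3059 -0.0657 -0.1729 -0.6382 -0.4888
  1.6278  0.1077 -0.6194 -0.5745]
dial [[619.6875 271.7659   0.    ]] well [[610.8336 167.8039   0.    ]]
pointer [637.9231 279.9662] [618.9791 271.4332] 24.248364859410373
skirt [621.7559 272.1294] wellpx [609.9961 168.9303] cap [445.7314 212.6226]
```

```bash
python3 -m handwheel '[0.03,0.001,0.03,0,0,0.01, 0.06,0.002,0.07,0,0,0.03, 0.087,0.004,0.12,0,0,0.039, 0.087,0.004,0.165,0,0,0.039, 0.087,0.004,0.165,0,0,0.039]'
python3 -c "
from h import *
p=r.camera_params('wrist');cv2.imwrite('pics/w2.png',r.snapshot('wrist')[:,:,::-1]);print(p['position'].tolist(),p['rotation'].tolist())
for t in('dial_grip','dial_pointer','set_mark','well_mouth'): print(t,[(np.round(d['centre'],1).tolist(),round(d['conf'],2)) for d in r.spot_point('wrist',t) if d['conf']>.4])
go(620.5,271.8,82,24.2)"
```

```text
clock: 6.55
tcp_pos: [618.3, 270.3, 136.8]
tcp_rot: [0.978, 0.21, -0.004, 0.001]
wrist_force: [-0.0, -0.1, 1.4]
opening: 37.6
finger_force: 0.0
[688.765586667853, 301.3485416337474, 315.8476442840416] [0.8324010553508157, -0.5378770624028589, -0.07174802001797731, 0.1124676416362471]
dial_grip [([617.9, 276.1, 89.8], 0.82)]
dial_pointer [([638.6, 281.3, 79.4], 0.59)]
set_mark [([645.9, 267.8, 75.4], 0.56)]
well_mouth [([608.3, 171.2, 74.3], 0.74)]
tcp [622.1216 272.6166 143.5634] yaw 24.217345145557577 t 6.8
row [-0.0021  0.0001  0.0616] [-0.0001 -0.0044  0.0003]
```

View pics/w2.png

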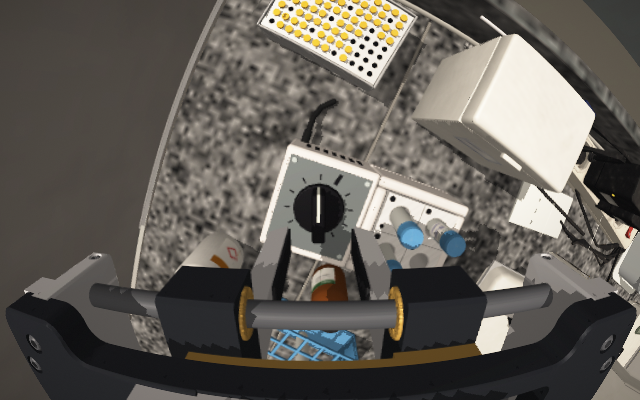

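The dial bar stands vertical at column 319, centred between the fingers (gap 283 to 357). I'll descend and pinch.

```bash
python3 -m handwheel '[0,0,0.03,0,0,0, -0.001,0,0.055,0,0,0, -0.002,0,0.062,0,0,0, -0.002,0,0.062,0,0,0, -0.002,0,0.062,0,0,0]'
python3 -m handwheel '[0,0,0,0,0,0, 0,0,0,0,0,0, 0,0,0,0,0,0, 0,0,0,0,0,0, 0,0,0,0,0,0]' 1 30
python3 -c "
from h import *
go(620.5,271.8,82,-9.1)"
```

```text
clock: 7.42
tcp_pos: [620.0, 271.6, 80.4]
tcp_rot: [0.978, 0.21, 0.001, -0.0]
wrist_force: [0.2, 0.4, -1.0]
opening: 37.5
finger_force: 0.0
clock: 8.05
tcp_pos: [618.5, 272.4, 79.0]
tcp_rot: [0.978, 0.21, 0.0, -0.001]
wrist_force: [-2.2, 3.0, 1.9]
opening: 9.6
finger_force: 30.0
tcp [618.4762 272.3701  78.9679] yaw 24.263154751500462 t 8.05
row [ 0.0016  0.0013 -0.003 ] [-0.0018  0.0001  0.5823]
```

```bash
python3 -m handwheel '[0,0,0,0,0,0.13, 0,0,0,0,0,0.27, 0,0,0,0,0,0.41, 0,0,0,0,0,0.53, 0,0,0,0,0,0.585]'
python3 -m handwheel '[0,0,0,0,0,0, 0,0,0,0,0,0, 0,0,0,0,0,0, 0,0,0,0,0,0, 0,0,0,0,0,0]'
python3 -c "
from h import *
go(620.5,271.8,82,-9.1)"
python3 -m handwheel '[0,0,0,0,0,0, 0,0,0,0,0,0, 0,0,0,0,0,0, 0,0,0,0,0,0, 0,0,0,0,0,0]' 0.75
python3 -m handwheel '[0,0,-0.04,0,0,0, 0,0,-0.1,0,0,0, 0,0,-0.15,0,0,0, -0.05,0,-0.2,0,0,0, -0.1,0,-0.22,0,0,0]'
python3 -c "
from h import *
p=r.camera_params('wrist');cv2.imwrite('pics/w3.png',r.snapshot('wrist')[:,:,::-1]);print(p['position'].tolist(),p['rotation'].tolist())
for t in('dial_grip','dial_pointer','set_mark','well_mouth','sample_tube','tube_rack','insert_empty','block_heater'): print(t,[(np.round(d['centre'],1).tolist(),round(d['conf'],2)) for d in r.spot_point('wrist',t) if d['conf']>.4])
go(436,216,200,-9)"
```

```text
clock: 8.68
tcp_pos: [618.5, 272.5, 79.0]
tcp_rot: [0.997, -0.082, -0.0, -0.001]
wrist_force: [-2.2, 4.4, 1.5]
opening: 9.5
finger_force: 30.0
clock: 9.3
tcp_pos: [618.5, 272.5, 79.0]
tcp_rot: [0.997, -0.08, -0.0, -0.001]
wrist_force: [-2.1, 5.1, 1.4]
opening: 10.0
finger_force: 30.0
tcp [618.4918 272.5111  78.9989] yaw -9.205328536766364 t 9.3
row [ 0.0021  0.0004 -0.003 ] [-0.002   0.0007 -0.0018]
clock: 9.93
tcp_pos: [619.0, 270.8, 78.7]
tcp_rot: [0.997, -0.081, 0.0, 0.0]
wrist_force: [0.0, 0.3, -0.3]
opening: 23.6
finger_force: 0.0
clock: 10.55
tcp_pos: [520.6, 287.5, 301.0]
tcp_rot: [0.997, -0.082, 0.002, -0.001]
wrist_force: [-0.4, 1.1, -0.1]
opening: 23.1
finger_force: 0.0
[594.7359705361063, 275.04853567037173, 480.87200079772646] [-0.641780151784306, 0.7562298502642661, 0.09749636994575979, -0.0820311416012131]
dial_grip [([617.3, 272.9, 87.9], 0.77)]
dial_pointer [([638.2, 269.5, 79.0], 0.67), ([528.1, 218.9, 2.0], 0.54)]
set_mark [([647.8, 267.0, 71.2], 0.76)]
well_mouth [([610.6, 168.5, 72.0], 0.85)]
sample_tube [([439.4, 217.6, 4.3], 0.66)]
tube_rack [([444.4, 211.4, 1.2], 0.93)]
insert_empty [([605.9, 170.2, 9.9], 0.68), ([501.4, 347.8, 1.1], 0.47), ([525.8, 118.7, 0.5], 0.42)]
block_heater [([616.9, 226.2, -0.1], 0.93), ([607.3, 171.7, 10.6], 0.47)]
tcp [521.0177 286.2738 297.5289] yaw -9.390828037923296 t 11.0
row [-0.0723  0.0831  0.0977] [ 0.0012  0.0012 -0.0068]
```

View pics/w3.png

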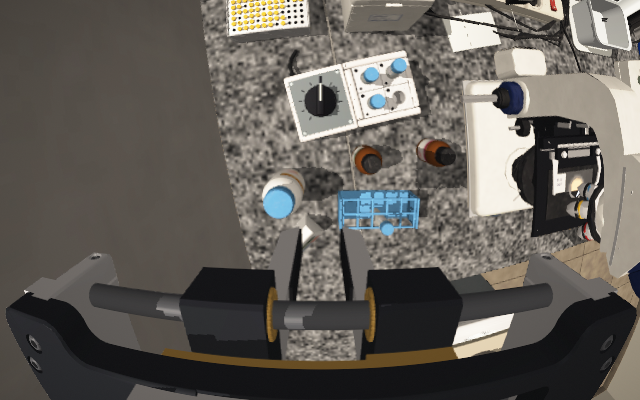

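```bash
python3 - <<'E'
import cv2
im=cv2.imread("pics/w3.png")[48:242,275:435]
cv2.imwrite("pics/w3c.png",cv2.resize(im,None,fx=3,fy=3,interpolation=cv2.INTER_CUBIC))
E
```

```text
(no output)
```

View pics/w3c.png

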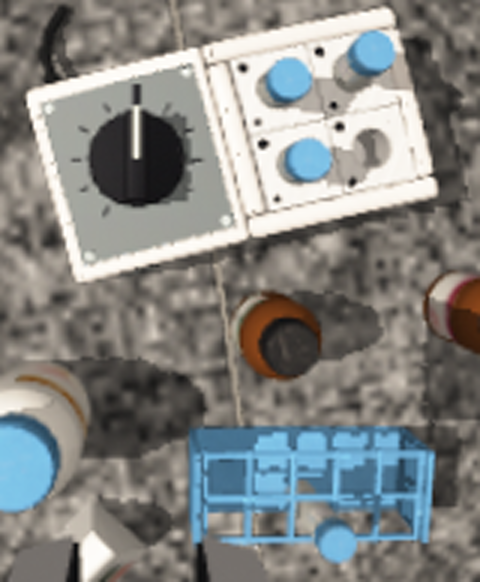

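The pointer and the broad mark line up in column 137 of the crop. The tube cap is at (335,541) and the empty well at (372,149). I'll back-project these.

```bash
cat > fit2.py <<'E'
from ov import *
import ov
from scipy.optimize import least_squares
p.update(t=np.array([594.736,275.0486,480.872]),q=[-0.64178,0.75623,0.0974964,-0.0820311])
C=lambda u:np.array(u)/3+[275,48]-.5
px=C([[28,92],[394,10],[437,190],[80,280],[137,158],[372,149]])
L=[[45,85,70],[45,-85,70],[-45,-85,70],[-45,85,70],[2,45,77.5],[-17.5,-57.5,73]]
s=least_squares(lambda v:np.r_[(proj(heater(*v[:3],L)+[0,0,v[3]])-px).ravel(),v[3]/10],[619,228,7,0]);print(s.x,s.fun)
H=s.x[:3]
def back(u,z): return least_squares(lambda v:(proj([v[0],v[1],z])-C(u)).ravel(),[600,230]).x
print("dial",heater(*H,[2,45,0]),"well",heater(*H,[-17.5,-57.5,0]),"wellpx",back([372,149],73))
a,b=back([137,107],102),back([137,157],102);print("pointer local",np.degrees(np.arctan2(*(a-b)[::-1]))-H[2])
print("cap",back([335,541],102))
for u in([191,430],[434,447],[430,537],[193,540]): print("rack",back(u,58))
E
python3 fit2.py
```

```text
[623.3564 225.5955   5.3709  -7.8964] [ 0.0006 -0.4242 -0.9421 -0.8978  0.4656  1.5557 -0.0114  0.4867  0.8024
 -0.3615 -0.3755 -0.3562 -0.7896]
dial [[621.1355 270.5851   0.    ]] well [[611.3154 166.7099   0.    ]] wellpx [610.4682 168.3265]
pointer local -14.740808699852943
cap [444.3752 212.5021]
rack [493.5931 267.141 ]
rack [466.2916 151.0573]
rack [420.198  156.5081]
rack [439.4234 274.2314]
```

```bash
python3 -m handwheel '[-0.035,0.04,0,0,0,0, -0.07,0.083,0.02,0,0,0, -0.07,0.083,0.07,0,0,0, -0.07,0.083,0.12,0,0,0, -0.07,0.083,0.13,0,0,0]' 0.55
python3 -m handwheel '[0,0,0,0,0,0, 0,0,0,0,0,0, 0,0,0,0,0,0, 0,0,0,0,0,0, 0,0,0,0,0,0]'
python3 -c "
from h import *
p=r.camera_params('wrist');cv2.imwrite('pics/w4.png',r.snapshot('wrist')[:,:,::-1]);print(p['position'].tolist(),p['rotation'].tolist())
for t in('sample_tube','tube_rack'): print(t,[(np.round(d['centre'],1).tolist(),round(d['conf'],2)) for d in r.spot_point('wrist',t) if d['conf']>.4])
print([(d['centre'],d['conf']) for d in r.boxes_of('wrist','sample_tube')])
go(438,216,75,-9)"
```

```text
clock: 11.62
tcp_pos: [436.2, 215.0, 166.0]
tcp_rot: [0.997, -0.081, -0.003, 0.002]
wrist_force: [0.3, -0.3, 0.8]
opening: 42.0
finger_force: 0.0
clock: 12.25
tcp_pos: [438.0, 216.6, 169.1]
tcp_rot: [0.997, -0.081, 0.0, -0.0]
wrist_force: [0.0, -0.1, -0.3]
opening: 42.5
finger_force: 0.0
[512.6304555092204, 204.56328686251408, 348.8336946843876] [-0.6422511281998631, 0.7556344993704158, 0.09761650509292405, -0.08367203607339194]
sample_tube [([438.9, 214.0, 0.7], 0.81)]
tube_rack [([447.2, 211.6, 2.5], 0.77)]
[([447.3, 213.2, 103.2], 0.62), ([523.9, 126.0, 70.9], 0.5)]
tcp [437.7903 216.5186 168.7961] yaw -9.294199000644005 t 12.45
row [0.0003 0.0005 0.0938] [-0.     -0.0001 -0.0051]
```

View pics/w4.png

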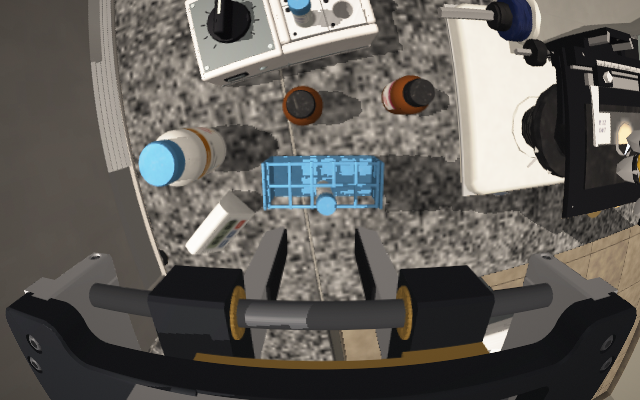

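```bash
python3 - <<'E'
from ov import *
from scipy.optimize import least_squares
p.update(t=np.array([512.6305,204.5633,348.8337]),q=[-0.642251,0.755634,0.0976165,-0.083672])
im=cv2.imread("pics/w4.png").astype(int)[190:222,312:342]
m=(im[...,0]>190)&(im[...,1]>130)&(im[...,2]<150)
m=m.astype(np.uint8);n,l,st,ce=cv2.connectedComponentsWithStats(m);print(st,ce+[312,190])
back=lambda u,z:least_squares(lambda v:(proj([v[0],v[1],z])-np.array(u)).ravel(),[440,216]).x
for u in([326.5,204],[326.5,206]): print(back(u,102))
print("model px of cap top at tcp",proj([437.8,216.5,102]))
E
python3 -c "
from h import *
r.snapshot('scene');
for t in('sample_tube','tube_rack'): print([(d['centre'],d['conf']) for d in r.boxes_of('scene',t)+r.spot_point('scene',t)])"
```

```text
[[  0   0  30  32 634]
 [  0   0  24  25 312]
 [ 29   1   1   2   2]
 [ 24   2   1   1   1]
 [ 24   5   1   1   1]
 [ 25  16   5   2  10]] [[327.2271 205.9322]
 [324.4679 204.7564]
 [341.     191.5   ]
 [336.     192.    ]
 [336.     195.    ]
 [339.     206.5   ]]
[443.3873 210.6037]
[441.6853 210.8724]
model px of cap top at tcp [[320.5576 211.4675]]
[([607.4, 201.4, 111.0], 0.61), ([433.2, 216.9, 7.6], 0.67), ([638.9, 273.7, 76.6], 0.25)]
[([449.1, 211.0, 16.5], 0.8), ([606.8, 171.3, 72.1], 0.35), ([444.4, 215.9, -1.7], 0.78), ([621.7, 228.7, 1.1], 0.5), ([640.2, 271.6, 77.3], 0.25)]
```

The cap is at (326,205), about 6 px right of the column between the fingers. The close-range back-projection puts it near (442,211), so I'll shift by 5 mm each way and descend.

```bash
python3 -m handwheel '[0.005,0.005,0,0,0,0, 0.005,0.005,0.02,0,0,0, 0.005,0.005,0.055,0,0,0, 0.005,0.005,0.085,0,0,0, 0.005,0.005,0.094,0,0,0]'
python3 -m handwheel '[0,0,0,0,0,0, 0,0,0,0,0,0, 0,0,0,0,0,0, 0,0,0,0,0,0, 0,0,0,0,0,0]'
python3 -c "
from h import *
p=r.camera_params('wrist');cv2.imwrite('pics/w5.png',r.snapshot('wrist')[150:300,240:420,::-1].repeat(3,0).repeat(3,1));print(p['position'].tolist(),p['rotation'].tolist())
go(442,211,75,-9)"
```

```text
clock: 13.32
tcp_pos: [441.2, 209.8, 73.3]
tcp_rot: [0.997, -0.081, -0.001, 0.001]
wrist_force: [-0.4, -0.2, 1.2]
opening: 42.7
finger_force: 0.0
clock: 13.95
tcp_pos: [442.1, 210.9, 75.1]
tcp_rot: [0.997, -0.081, 0.0, -0.0]
wrist_force: [-1.1, 0.0, 1.0]
opening: 42.8
finger_force: 0.0
[516.77085281927, 198.80389704168874, 254.71905251228688] [-0.6422371057423741, 0.7556311884680313, 0.09765895040607708, -0.08375999300162583]
tcp [442.0178 210.8385  74.9372] yaw -9.292371857977537 t 14.0
row [-0.     -0.0002 -0.0001] [-0.0002 -0.0003 -0.0051]
```

View pics/w5.png

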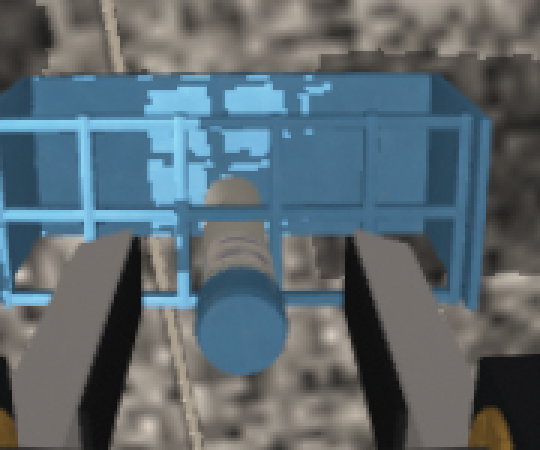

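The cap is at crop column 242, and the fingertips at 140 and 350 put their centre at 245, so it is centred. I'll check the row, then grip.

```bash
python3 - <<'E'
from ov import *
p.update(t=np.array([516.7709,198.8039,254.7191]),q=[-0.6422371,0.7556312,0.097659,-0.08376])
print((proj([[442,210.8,102],[447,210,102],[442,210.8,75]])-[240,150])*3)
E
python3 -m handwheel '[0,0,0,0,0,0, 0,0,0,0,0,0, 0,0,0,0,0,0, 0,0,0,0,0,0, 0,0,0,0,0,0]' 1 15
```

```text
[[241.7946 335.1874]
 [241.7097 310.1365]
 [241.6284 278.0073]]
clock: 14.62
tcp_pos: [442.0, 210.9, 74.8]
tcp_rot: [0.997, -0.081, 0.0, -0.0]
wrist_force: [-0.3, 1.4, 0.5]
opening: 16.8
finger_force: 15.0
```

```bash
python3 -m handwheel '[0,0,-0.015,0,0,0, 0,0,-0.04,0,0,0, 0,0,-0.08,0,0,0, 0,0,-0.115,0,0,0, 0,0,-0.135,0,0,0]'
python3 -m handwheel '[0,0,0,0,0,0, 0,0,0,0,0,0, 0,0,0,0,0,0, 0,0,0,0,0,0, 0,0,0,0,0,0]'
python3 -c "
from h import *
p=r.camera_params('wrist');cv2.imwrite('pics/w6.png',r.snapshot('wrist')[:,:,::-1]);print(p['position'].tolist(),p['rotation'].tolist())
for t in('sample_tube','tube_rack','well_mouth'): print(t,[(np.round(d['centre'],1).tolist(),round(d['conf'],2)) for d in r.spot_point('wrist',t) if d['conf']>.4])
go(609.5,169,210,-9)
go(580,165,210,-9)"
```

```text
clock: 15.25
tcp_pos: [442.5, 211.0, 212.6]
tcp_rot: [0.997, -0.081, 0.001, -0.001]
wrist_force: [0.9, 0.2, 0.2]
opening: 17.1
finger_force: 15.0
clock: 15.88
tcp_pos: [441.7, 210.7, 209.3]
tcp_rot: [0.997, -0.081, -0.0, 0.0]
wrist_force: [0.8, 0.6, 0.8]
opening: 16.6
finger_force: 15.0
[516.6187172418427, 198.7996089393228, 388.87876334830537] [-0.6422019694300051, 0.7555518776873794, 0.09788424439793006, -0.08447878598763377]
sample_tube [([437.9, 220.7, 137.3], 0.63)]
tube_rack [([445.0, 212.7, 3.0], 0.83)]
well_mouth [([606.0, 170.1, 72.8], 0.81), ([620.2, 230.8, -0.5], 0.56)]
tcp [441.8708 210.8238 209.6553] yaw -9.290644474759173 t 16.075
row [ 0.1722  0.0142 -0.0004] [ 0.0001  0.0001 -0.0051]
tcp [441.8708 210.8238 209.6553] yaw -9.290644474759173 t 16.075
row [ 0.1437  0.0229 -0.0004] [ 0.0001  0.0001 -0.0051]
```

```bash
python3 -m handwheel '[0.015,0.001,0,0,0,0, 0.045,0.004,0,0,0,0, 0.08,0.006,0,0,0,0, 0.115,0.009,0,0,0,0, 0.14,0.011,0,0,0,0]'
python3 -m handwheel '[0.015,0.002,0,0,0,0, 0.026,0.003,0,0,0,0, 0.032,0.003,0,0,0,0, 0.032,0.003,0,0,0,0, 0.032,0.003,0,0,0,0]'
python3 -c "
from h import *
p=r.camera_params('wrist');cv2.imwrite('pics/w7.png',r.snapshot('wrist')[:,:,::-1]);print(p['position'].tolist(),p['rotation'].tolist())
for c in('wrist','scene','side'):
  if c!='wrist': cv2.imwrite(f'pics/{c}7.png',r.snapshot(c)[:,:,::-1])
  for t in('sample_tube','well_mouth','insert_empty','block_tube_1'): print(c,t,[(np.round(d['centre'],1).tolist(),round(d['conf'],2)) for d in r.spot_point(c,t) if d['conf']>.3])
go(609.5,169,210,-9)"
```

```text
clock: 16.7
tcp_pos: [580.9, 175.8, 209.5]
tcp_rot: [0.997, -0.082, 0.001, 0.0]
wrist_force: [0.1, -0.2, -0.4]
opening: 16.7
finger_force: 15.0
clock: 17.32
tcp_pos: [608.8, 169.6, 209.9]
tcp_rot: [0.997, -0.081, -0.0, -0.0]
wrist_force: [-0.2, 0.6, -0.7]
opening: 16.3
finger_force: 15.0
[683.6348713598653, 157.6936551139073, 389.4909782373388] [-0.6425286466217983, 0.7553108891560015, 0.09786481567747005, -0.08417171048009896]
wrist sample_tube [([445.1, 211.9, 0.1], 0.66), ([606.7, 176.4, 138.4], 0.63), ([622.4, 272.1, 89.3], 0.48)]
wrist well_mouth [([612.1, 167.6, 72.6], 0.73)]
wrist insert_empty [([605.3, 173.6, 12.0], 0.79)]
wrist block_tube_1 [([642.3, 209.4, 18.1], 0.81), ([649.8, 173.0, 23.4], 0.74), ([609.8, 201.4, 23.2], 0.59), ([528.9, 219.3, 1.2], 0.58)]
scene sample_tube [([601.5, 173.7, 139.0], 0.47)]
scene well_mouth [([606.8, 172.9, 70.1], 0.6)]
scene insert_empty [([411.6, 340.7, -0.7], 0.73), ([647.7, 269.4, 71.3], 0.62), ([610.2, 169.0, 13.0], 0.49)]
scene block_tube_1 [([641.9, 173.9, 22.5], 0.63), ([642.2, 203.5, 19.5], 0.41), ([604.3, 203.8, 20.7], 0.39)]
side sample_tube [([520.4, -31.2, 402.2], 0.67)]
side well_mouth []
side insert_empty []
side block_tube_1 []
tcp [609.4137 169.1825 209.7364] yaw -9.294926908550336 t 18.075
row [ 0.0001  0.0002 -0.0003] [-0.     -0.     -0.0051]
```

```bash
python3 - <<'E'
from ov import *
p.update(t=np.array([683.6349,157.6937,389.491]),q=[-0.6425286,0.7553109,0.0978648,-0.0841717])
L=[circ(609.4,169.2,139,8),circ(609.4,169.2,237,9),circ(609.5,169,73,9)]
print(proj([[609.4,169.2,139],[609.4,169.2,237],[609.5,169,73]]))
x0,y0=270,150
crop("w7","a",x0,y0,100,140,4,[]);crop("w7","b",x0,y0,100,140,4,L)
# scene crop
c=dict(K=np.array([[392.676,0,318.543],[0,392.676,204.759],[0,0,1.]]),t=np.array([750.007,-290.722,945.965]),q=[0.927,0.213,-0.065,-0.303])
P=R.from_quat(c["q"]).inv().apply(np.array([[609.4,169.2,139],[609.4,169.2,237],[609.5,169,73]])-c["t"]);P=(c["K"]@P.T).T;print(P[:,:2]/P[:,2:])
a,b=cv2.imread("pics/a.png"),cv2.imread("pics/b.png")
cv2.imwrite("pics/m7.png",np.hstack([a,b]))
E
```

```text
[[320.7659 209.1323]
 [321.1342 260.6572]
 [320.809  190.9503]]
[[346.3386 243.3006]
 [349.3039 220.3168]
 [344.6148 256.7778]]
```

View pics/m7.png

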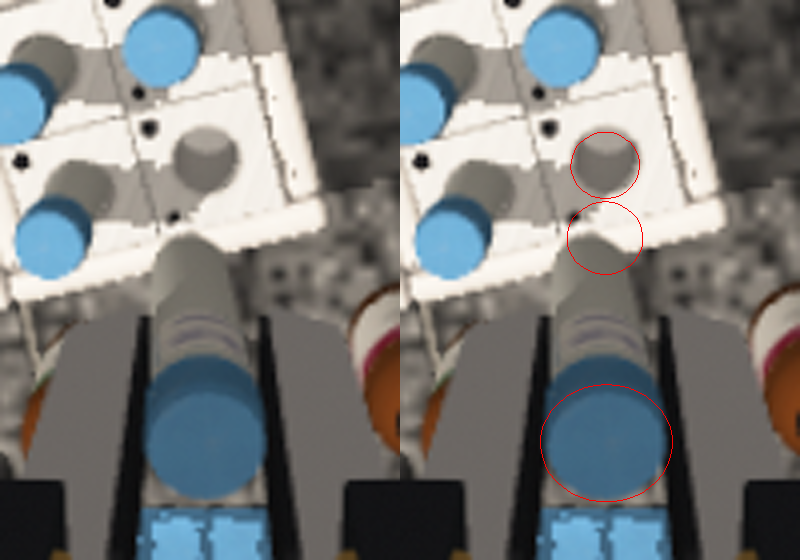

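The well at (206,158) sits within 1 mm of the model, and the cap is centred. The foot at about (187,268) hangs roughly 4 mm towards −x and +y, so the tube leans about 4° in the grip. I'll tilt the tool to stand it upright and shift slightly.

```bash
python3 -m handwheel '[0.001,0.001,0,-0.01,0.011,0, 0.001,0.001,0,-0.02,0.023,0, 0.002,0.001,0,-0.03,0.035,0, 0.002,0.001,0,-0.04,0.046,0, 0.002,0.001,0,-0.047,0.053,0]'
python3 -m handwheel '[0,0,0,0,0,0, 0,0,0,0,0,0, 0,0,0,0,0,0, 0,0,0,0,0,0, 0,0,0,0,0,0]'
cat > foot.py <<'E'
from ov import *
from scipy.optimize import least_squares
import sys
q=r.camera_params("wrist");p.update(t=q["position"],q=q["rotation"],K=q["camera_matrix"])
im=r.snapshot("wrist");n=sys.argv[1];cv2.imwrite(f"pics/{n}.png",im[:,:,::-1])
for t in('sample_tube','well_mouth'): print(t,[(np.round(d['centre'],1).tolist(),round(d['conf'],2)) for d in r.spot_point('wrist',t) if d['conf']>.4])
s=r.sense();T=R.from_quat(s["tcp_rot"]);print(s["tcp_pos"],T.as_matrix()[:,2])
g=cv2.cvtColor(im,cv2.COLOR_RGB2GRAY)
x,y,z=s["tcp_pos"];fz=z-71
print("vertical tube sphere px",proj([[x,y,fz+8],[609.5,169,73],[x,y,fz+90]]))
print("tool z shift for world down 56:",T.inv().apply([0,0,-.056]))
for row in range(196,244,3): print(row,g[row,300:346:1].tolist()) if len(sys.argv)>2 else 0
E
python3 foot.py w8 v
```

```text
clock: 18.7
tcp_pos: [611.1, 168.2, 209.8]
tcp_rot: [0.996, -0.081, 0.025, 0.026]
wrist_force: [-0.1, 0.1, 0.2]
opening: 16.9
finger_force: 15.0
clock: 19.32
tcp_pos: [611.3, 167.8, 209.7]
tcp_rot: [0.996, -0.081, 0.025, 0.026]
wrist_force: [0.3, 0.4, -0.4]
opening: 16.4
finger_force: 15.0
sample_tube [([613.4, 174.7, 138.8], 0.78)]
well_mouth [([445.5, 211.6, -0.2], 0.65), ([607.4, 170.1, 76.0], 0.64)]
[611.2321 167.888  209.7564] [ 0.0447 -0.0548 -0.9975]
vertical tube sphere px [[316.6203 216.7396]
 [313.3365 200.364 ]
 [321.842  253.9922]]
tool z shift for world down 56: [-0.003  -0.0026  0.0559]
196 [242, 242, 241, 241, 242, 214, 152, 117, 142, 166, 166, 164, 163, 164, 165, 166, 163, 153, 132, 107, 109, 157, 222, 238, 241, 242, 243, 244, 241, 225, 186, 202, 242, 246, 244, 242, 240, 238, 215, 157, 95, 70, 73, 77, 80, 83]
199 [222, 232, 241, 241, 233, 178, 123, 101, 104, 106, 108, 109, 114, 115, 111, 109, 109, 108, 107, 107, 108, 154, 202, 232, 241, 243, 244, 240, 240, 240, 230, 142, 148, 234, 234, 230, 242, 240, 233, 211, 154, 77, 67, 65, 65, 66]
202 [158, 158, 159, 161, 164, 147
[... 2435 characters left out ...]
, 93, 95, 98, 69, 27, 25, 53, 99, 103, 104, 104, 103, 105, 103, 103]
235 [104, 104, 102, 98, 36, 15, 25, 62, 102, 112, 121, 118, 112, 107, 98, 100, 111, 116, 118, 120, 121, 121, 120, 118, 116, 112, 98, 92, 98, 107, 100, 60, 45, 59, 46, 24, 16, 26, 93, 102, 104, 103, 103, 104, 104, 103]
238 [104, 104, 98, 71, 29, 16, 15, 58, 106, 105, 117, 119, 119, 117, 114, 113, 103, 99, 99, 95, 96, 95, 94, 94, 98, 105, 109, 113, 107, 104, 101, 95, 73, 82, 53, 14, 16, 20, 59, 94, 104, 103, 104, 103, 103, 103]
241 [103, 103, 94, 32, 19, 15, 15, 57, 107, 103, 107, 94, 79, 69, 66, 65, 65, 66, 65, 66, 66, 66, 66, 64, 64, 63, 65, 65, 66, 79, 93, 98, 109, 124, 78, 14, 15, 17, 30, 89, 104, 103, 103, 103, 104, 104]
```

```bash
python3 -m handwheel '[-0.0003,-0.0013,0.006,0,0,0, -0.0009,-0.0021,0.02,0,0,0, -0.0015,-0.0029,0.036,0,0,0, -0.0021,-0.0033,0.05,0,0,0, -0.0025,-0.0037,0.056,0,0,0]'
python3 -m handwheel '[0,0,0,0,0,0, 0,0,0,0,0,0, 0,0,0,0,0,0, 0,0,0,0,0,0, 0,0,0,0,0,0]'
python3 foot.py w9 v
python3 -c "
from h import *
for c in('scene','side'):
  r.snapshot(c)
  for t in('sample_tube','well_mouth'): print(c,t,[(np.round(d['centre'],1).tolist(),round(d['conf'],2)) for d in r.spot_point(c,t) if d['conf']>.3])"
```

```text
clock: 20.1
tcp_pos: [611.1, 168.5, 151.9]
tcp_rot: [0.996, -0.081, 0.023, 0.026]
wrist_force: [-0.3, 0.1, 0.5]
opening: 16.8
finger_force: 15.0
clock: 20.72
tcp_pos: [612.0, 168.9, 153.8]
tcp_rot: [0.996, -0.081, 0.025, 0.025]
wrist_force: [0.3, -0.2, -0.3]
opening: 16.8
finger_force: 15.0
sample_tube [([638.3, 271.0, 79.8], 0.74), ([610.7, 173.2, 83.3], 0.73)]
well_mouth [([610.0, 168.8, 77.0], 0.78)]
[611.8726 168.8548 153.6438] [ 0.0448 -0.0549 -0.9975]
vertical tube sphere px [[316.7834 216.7494]
 [316.3351 214.1528]
 [322.0516 253.9183]]
tool z shift for world down 56: [-0.003  -0.0026  0.0559]
196 [157, 192, 215, 187, 156, 161, 181, 205, 227, 240, 241, 241, 243, 244, 242, 242, 241, 240, 240, 240, 242, 242, 242, 241, 240, 239, 240, 241, 241, 240, 239, 237, 219, 160, 137, 206, 246, 247, 244, 209, 164, 160, 157, 149, 115, 94]
199 [243, 243, 242, 241, 243, 241, 240, 240, 241, 242, 242, 243, 243, 243, 242, 241, 240, 240, 240, 241, 242, 242, 241, 239, 240, 241, 243, 242, 240, 239, 238, 239, 240, 206, 156, 197, 245, 247, 191, 162, 162, 163, 162, 156, 149, 112]
202 [36, 53, 157, 242, 
[... 2584 characters left out ...]
11, 120, 118, 112, 106, 97, 99, 110, 115, 117, 118, 120, 121, 120, 118, 116, 111, 99, 91, 98, 107, 151, 219, 240, 239, 177, 48, 15, 25, 93, 102, 103, 103, 103, 103, 103, 103]
238 [103, 103, 98, 70, 29, 15, 15, 58, 106, 106, 116, 119, 118, 116, 113, 112, 102, 99, 98, 95, 95, 94, 94, 96, 100, 104, 110, 112, 106, 101, 106, 116, 126, 107, 61, 14, 16, 20, 58, 93, 103, 103, 102, 103, 103, 102]
241 [103, 104, 93, 31, 19, 15, 13, 57, 105, 101, 106, 94, 78, 68, 65, 65, 65, 65, 65, 66, 67, 64, 65, 65, 64, 64, 64, 65, 65, 78, 93, 98, 101, 103, 64, 15, 15, 18, 30, 89, 102, 103, 103, 104, 103, 103]
scene sample_tube [([609.0, 170.1, 86.4], 0.43)]
scene well_mouth []
side sample_tube []
side well_mouth []
```

```bash
python3 -c "
from workcell import r
s=r.sense();print(s['clock'],s['finger_force'],abs(s['qvel']).max());print(r.hand_in())"
```

```text
21.175 14.999987047675134 0.0015228527116499665
the job is handed in; nothing more can be done
None
```

The dial is set to the broad mark. I handed the job in with the tube held still and close to upright, within about 1 mm of the empty well's centre and about 10 mm above it by my measurements; no verdict came back.

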